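# Roll-test two spare shafts and refit the roller mixer

### The job

The bench roller mixer is missing its front roller. One of the two spare shafts on the granite flat is bent: find out which by rolling a shaft along the flat under lightly pressed closed fingertips at its middle, about a quarter turn each way, feeling whether it lifts, without ever pressing hard. Then lay the straight shaft fully home in the mixer's empty front bearings and lay the bent one in the steel tray, setting both down gently, and leave the tube and the vials alone.

Things in the scene. Friction and masses are not known exactly. Their poses are not given: they have to be found in the camera images.
- shaft_a: Spare roller shaft, steel: body 14 mm diameter x 110 mm, at each end a journal 8 mm diameter x 12 mm; about 0.15 kg. Origin at mid-length in the middle of its thickness, y along it. Starts lying on the plate, origin 37 mm above the bench, x along the plate's x within 0.1 rad, z up. Either shaft_a or shaft_b is bowed by 3 mm at mid-length, the other straight; letters and places do not tell which.
- shaft_b: The other spare shaft, same make and sizes. Left alone, a bowed shaft lies with its bow sideways. Pressed at mid-length and rolled, within a quarter turn one way it lifts the fingertip by up to 3 mm (held at one height, the force climbs by 10 N or more), the other way it does not; the straight one stays level both ways.
- plate: Black granite inspection flat, 150 x 150 mm, fixed, top 30 mm above the bench; origin under its centre on the bench. The shafts lie on it along its y, 35 mm either side of its centre in x. A shaft under a fingertip rolls half as far as the fingertip moves; 11 mm of its own travel is a quarter turn. Press with a few N, never over 20; touch down slowly (6 mm/s), for a hard tap counts too.
- mixer: White roller mixer with blue sides, 150 x 150 mm plus the knob, fixed; origin under its centre on the bench. Rollers run along its y; the panel with knob and switch faces -x. Two end cheeks, 9 mm thick, inner faces 114 mm apart, tops 62 mm high. Roller places at x = -40, 0, +40 mm; the front one (-40) is empty, the others hold 14 mm rollers. Deck under the rollers 26 mm high.
- seat (a point): Where the origin of a fully seated shaft lies, 52 mm above the bench; axes as the mixer's (shaft along y). Each cheek has an open-topped slot here, 9.2 mm wide, floor 48 mm high, mouth flaring at 45 degrees to 21.2 mm at the top; end play 2 mm either way. The next roller's surface is 33 mm behind this axis: open the fingers to no more than about 35 mm here.
- tray: Open stainless instrument tray with a rolled rim and a pale liner, loose, 0.5 kg, for the bent shaft: 166 mm long (its y, roughly along world y), 92 mm wide (its x), 26 mm high over the rim, walls and floor 2 mm thick (inside 162 x 88 mm). Origin under the middle of its floor.
- tube50: Capped 50 ml tube, 30 mm in diameter and 103 mm long, lying on the mixer's two fitted rollers; origin on its axis near mid-length. A bystander: leave it where it is.
- vial_red: Small control vial with red cap, 24 mm across, 52 mm high; origin under it. A bystander: leave it where it is.
- vial_green: Small control vial with green cap, 24 mm across, 52 mm high; origin under it. A bystander: leave it where it is.

How it is judged:
By the outcome, as a careful person would: the job done as asked, in the order asked, and still so for the second after the job is handed in, with the robot touching nothing.
It also fails if it takes over 72 s, if anything falls off the work surface, if the arm or the gripper's body presses on something with over 40 N, if the wrist force passes 120 N, or if a joint passes its speed limit or range.

### The arm

A 6-joint arm with a two-finger parallel gripper is mounted at the origin on a cart in front of the work surface, level with it; the furniture and walls round the work are solid. World frame = base frame: x ahead of the robot, y to its left, z up, the work surface at z = 0. Lengths are in m, angles in rad, forces in N, time in s.
With the tool pointing down it reaches from about 0.275 to 0.875 m from the base axis. Payload 12.5 kg.
Tool frame: the origin (TCP) lies midway between the tips of the shut fingers; the grasp point (between the pads) lies 19 mm behind it; z points along the fingers, y is the line along which they close (so a half turn about z gives the same grasp; the last joint's range is limited). The gripper opens to 85 mm and grips with 20 to 120 N. Pads are 22 mm wide; open, the fingers measure 114 mm over their backs; the gripper's body (76 mm by 85 mm) begins 54 mm behind the grasp point. The pads swing forward as they close: fully open they stand 13 mm farther back than shut.
Start: joints at [-1.32, 0.351, 1.652, -0, 1.139, -0.085], TCP at [0.181, -0.519, 0.231] pointing down, gripper open.
Joint ranges: [-2.75, 2.75], [-0.79, 2.1], [0.01, 2.65], [-1.57, 4.71], [0.07, 3.14], [-2.87, 2.87]. Speed limits (rad/s): [2.22, 2.22, 2.79, 3.14, 3.14, 3.14].

### API

Orientations are given as [roll, pitch, yaw] about the fixed x, y, z axes, in that order (R = Rz(yaw) Ry(pitch) Rx(roll)).
In Python, from bench import arm gives the robot as it stands.
- The arm moves only by the tool play_rows, never from a script. Its argument "deltas" is a list of rows, each an object of numbers: "x", "y", "z": the shift along the tool's x, y, z in mm; "yaw": the turn about the tool's z in rad. A call has exactly 10 rows; each row is the pose to reach, as a shift and turn from the pose commanded when the call began, along the tool's axes at that moment; what a row does not reach only later rows make up. A row lasts 1/10 s, in which the tool goes at most 50 mm and 8.59 degrees, less where a joint would pass 70% of its speed; a pose out of reach is approached as far as the arm can. A call with a gripper value outside its range is refused whole. "claw" is the gripper command: -1 is fully open, 1 is shut, values between are in proportion, set as the call begins (left out, the last holds). The fingers move at their own pace and stop on an object; "newtons" is the grip in N (left out, the last holds). Time passes only in rows, so rows that repeat a pose let the fingers close, or fill a call up. It gives the time, the measured TCP pose, the force, the opening and the grip force at its end, in the units of the state.
- arm.observe(): the state, without advancing time (a new reading comes with each control period).
- arm.grab_frame(name): name is "scene" or "top"; returns the picture (400x640x3 uint8, red, green, blue); there is no depth.
- arm.camera_model(name): a dict with "K" (3x3 intrinsics, pixels), "R" (3x3) and "t" (3): a world point X has camera coordinates R X + t. Camera axes: x right, y down, z forward; pixel columns grow to the right and rows downward; lengths in m; the calibration is good to about 2 mm. A picture is of the moment at which its call begins. camera_model takes no time and is no camera call.
- arm.finish_job(): hands the job in; it is judged then, once.
The state is a dict: "clock": time; "q": joint angles; "joint_velocities": joint speeds; "joint_efforts": joint torques, N m; "ee_pos": TCP position; "tcp_rot": TCP orientation; "ft_force": force on the tool from outside, world axes, zero at the start; "ft_torque": the same for the moment, N m; "width": finger opening in m; "gripper_force": force on a finger pad.
Only numpy, scipy, OpenCV 4.12 (cv2) and the standard library are available. Lean on these libraries where they do the work, as an engineer would, in place of code of your own. Each camera call takes 0.05 s, during which the arm holds its last target. There are 200 camera calls.

## Working session

There is one attempt and no reset: what is moved stays moved. The work goes in short steps, Python scripts to look and compute and a tool call to move; the robot and the scene stay as the last step left them, time stands still between calls to the robot, and variables do not carry over. Pictures are saved under pics/ and viewed, at most 10 in all, crops included, and the job is handed in when it is done.

Besides the shell and the picture viewer there is one more tool, called by a JSON object that holds its "name" and its "arguments". play_rows: Moves the arm, as the interface text tells. Its arguments: {"type":"object","properties":{"deltas":{"type":"array","items":{"type":"object","properties":{"x":{"type":"number"},"y":{"type":"number"},"z":{"type":"number"},"yaw":{"type":"number"}}}},"claw":{"type":"number"},"newtons":{"type":"number"}},"required":["deltas"]}

```bash
ls; mkdir -p pics
python3 - <<'E'
from bench import arm
import cv2
for n in("scene","top"):
    cv2.imwrite(f"pics/{n}0.png",arm.grab_frame(n)[:,:,::-1]); m=arm.camera_model(n); print(n,m)
s=arm.observe(); print(s)
E
```

```text
pics
scene {'K': array([[464.64700486,   0.        , 310.62626374],
       [  0.        , 464.64700486, 199.03184333],
       [  0.        ,   0.        ,   1.        ]]), 'R': array([[-0.80867229, -0.58799808, -0.01753235],
       [-0.37705798,  0.54098258, -0.75177465],
       [ 0.45152674, -0.60132862, -0.659187  ]]), 't': array([0.60397384, 0.14009784, 0.79460305])}
top {'K': array([[483.07318517,   0.        , 321.26747057],
       [  0.        , 483.07318517, 197.99714832],
       [  0.        ,   0.        ,   1.        ]]), 'R': array([[-0.01210154, -0.99984336, -0.01291563],
       [-0.99411772,  0.0134205 , -0.10747023],
       [ 0.10762673,  0.01153911, -0.99412441]]), 't': array([0.24473513, 0.5674717 , 1.14511795])}
{'clock': 0.1, 'q': array([-1.31961715e+00,  3.51178435e-01,  1.65231910e+00, -4.47347591e-05,
        1.13909930e+00, -8.46162055e-02]), 'joint_velocities': array([-0.00080434, -0.00132158, -0.00303471, -0.00051229, -0.00220628,
       -0.00114374]), 'joint_efforts': array([ 1.05892272e-03, -5.06832826e+01, -2.91876662e+01, -7.10137169e-05,
        2.67782663e-03,  3.32753302e-05]), 'ee_pos': array([ 0.18117206, -0.51900851,  0.23082999]), 'tcp_rot': array([-3.14058864e+00, -4.44015507e-05,  3.35814101e-01]), 'ft_force': array([-0.11364476, -0.51665475,  0.53376774]), 'ft_torque': array([-0.03571443, -0.0522057 ,  0.00663447]), 'gripper_force': 0.0, 'width': 0.0850770757163511}
```

View pics/top0.png

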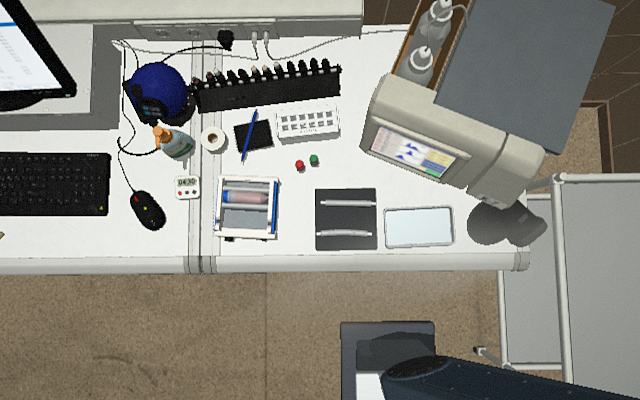

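View pics/scene0.png

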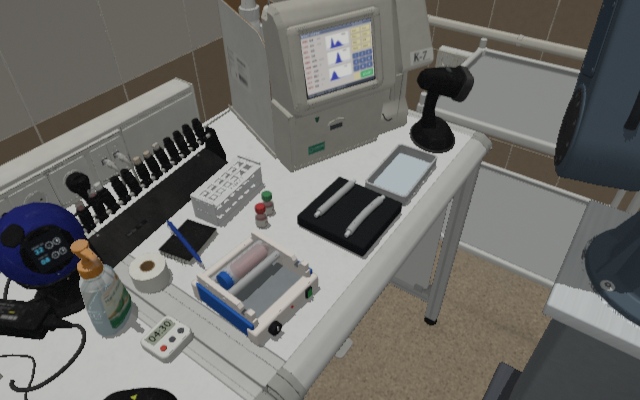

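The top view shows the mixer at cols 216-280, rows 177-240, with its front at the bottom. The plate is at cols 315-376, rows 188-250, with shafts at rows ~203 and ~233. The tray is at cols 385-453, rows 206-247. Next I'll zoom in on both views.

```bash
cat > h.py <<'E'
import numpy as np,cv2
from bench import arm
def ray(n,uv):
    m=arm.camera_model(n);K,R,t=map(np.array,(m['K'],m['R'],m['t']))
    d=R.T@np.linalg.solve(K,[uv[0],uv[1],1.]);return -R.T@t,d
def onz(n,uv,z):
    c,d=ray(n,uv);return c+d*(z-c[2])/d[2]
def proj(n,X):
    m=arm.camera_model(n);p=np.array(m['K'])@(np.array(m['R'])@np.array(X,float)+m['t']);return p[:2]/p[2]
def crop(img,out,x0,x1,y0,y1,s):
    cv2.imwrite(out,cv2.resize(img[y0:y1,x0:x1],None,fx=s,fy=s,interpolation=cv2.INTER_CUBIC))
def blobs(mask,amin):
    n,l,st,c=cv2.connectedComponentsWithStats(mask.astype(np.uint8))
    return [(l==i) for i in range(1,n) if st[i,4]>=amin]
E
python3 - <<'E'
from h import *
t=cv2.imread('pics/top0.png');s=cv2.imread('pics/scene0.png')
crop(t,'pics/t1.png',205,465,165,260,3); crop(s,'pics/s1.png',190,440,140,345,2.9)
hsv=cv2.cvtColor(t,cv2.COLOR_BGR2HSV);g=hsv[:,:,2]
# plate: dark
m=np.zeros(g.shape,bool);m[180:258,305:382]=g[180:258,305:382]<100
b=max(blobs(m,500),key=np.sum); cnt=cv2.findContours(b.astype(np.uint8),cv2.RETR_EXTERNAL,2)[0][0]
r=cv2.minAreaRect(cnt);print('plate',r,[onz('top',p,.03).round(4) for p in cv2.boxPoints(r)],onz('top',r[0],.03))
hull=cv2.convexHull(cnt);pm=np.zeros(g.shape,np.uint8);cv2.fillConvexPoly(pm,hull,1);pm=cv2.erode(pm,np.ones((3,3)))
for bb in blobs((g>110)&(pm>0),40):
    ys,xs=np.nonzero(bb);r=cv2.minAreaRect(np.c_[xs,ys].astype(np.float32));print('shaft',bb.sum(),r)
    ext=[(xs.min()-.5,ys[xs==xs.min()].mean()),(xs.max()+.5,ys[xs==xs.max()].mean())]
    print([onz('top',p,.037).round(4) for p in ext],onz('top',(xs.mean(),ys.mean()),.042).round(4))
    p=np.polyfit(xs,ys,1);print('slope',p)
E
```

```text
plate ((345.2316589355469, 218.888671875), (61.050010681152344, 60.75221252441406), 88.78113555908203) [array([0.5931, 0.2545, 0.03  ]), array([0.5943, 0.106 , 0.03  ]), array([0.4459, 0.1064, 0.03  ]), array([0.4446, 0.2529, 0.03  ])] [0.518976   0.17989431 0.03      ]
shaft 283 ((347.0, 202.5), (5.0, 54.0), 90.0)
[array([0.5603, 0.2418, 0.037 ]), array([0.5561, 0.1087, 0.037 ])] [0.558  0.1732 0.042 ]
slope [1.78087965e-02 1.96196149e+02]
shaft 311 ((343.5263977050781, 232.20458984375), (55.04975509643555, 6.672080039978027), 1.1691393852233887)
[array([0.4854, 0.2523, 0.037 ]), array([0.4825, 0.1176, 0.037 ])] [0.4861 0.1845 0.042 ]
slope [5.87652532e-03 2.30282370e+02]
```

View pics/t1.png

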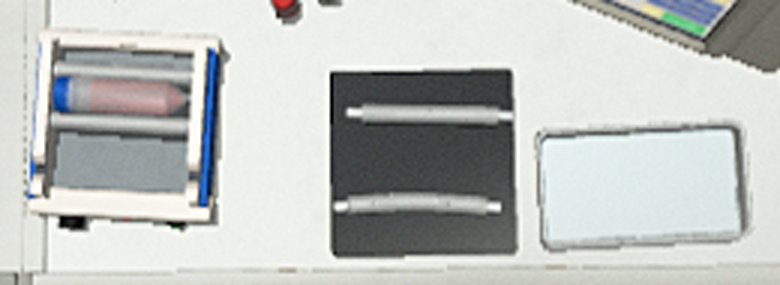

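View pics/s1.png

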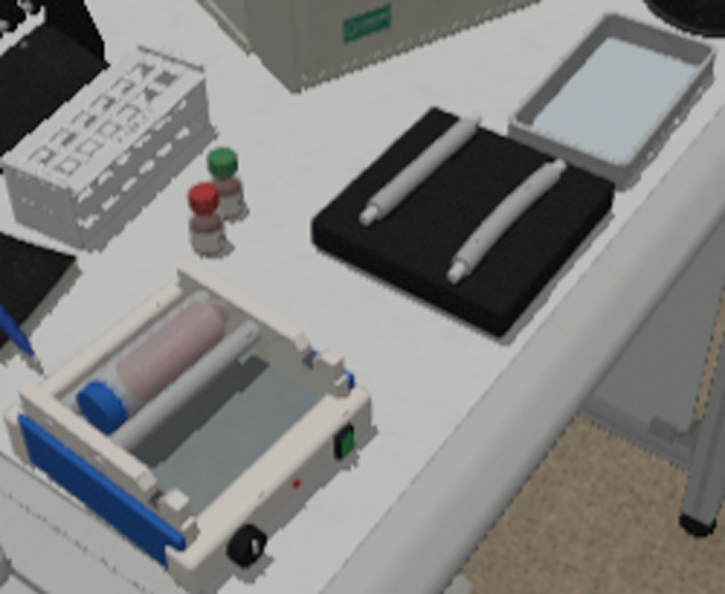

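The zoomed views suggest the front shaft (x≈0.485) is the bowed one, though the rolling test has to confirm it. The empty slots show at scene-crop points ~(160,490) and ~(315,352). I'll start moving now and measure the mixer and tray alongside.

{"name": "play_rows", "arguments": {"deltas": [{"x": 30,"y": -27,"yaw": -0.123},{"x": 60,"y": -54,"yaw": -0.246},{"x": 90,"y": -81,"yaw": -0.37},{"x": 120,"y": -108,"yaw": -0.494},{"x": 150,"y": -135,"yaw": -0.617},{"x": 180,"y": -162,"yaw": -0.74},{"x": 210,"y": -189,"yaw": -0.864},{"x": 240,"y": -216,"yaw": -0.988},{"x": 270,"y": -243,"yaw": -1.11},{"x": 300,"y": -270,"yaw": -1.21}], "claw": 1, "newtons": 30}}

```text
$.deltas[0]: bad value
```

Run:
```python
from h import *
t=cv2.imread('pics/top0.png');s=cv2.imread('pics/scene0.png')
g=cv2.cvtColor(t,cv2.COLOR_BGR2GRAY).astype(int)
print('deck rows');
for v in (214,218,222,225): print(v,list(g[v,212:284]))
print('cols')
for u in (230,245,260): print(u,list(g[180:244,u]))
# tray liner
hsv=cv2.cvtColor(t,cv2.COLOR_BGR2HSV);print('liner',hsv[225,420],'bench',hsv[180,400])
h=hsv.astype(int);m=np.zeros(g.shape,bool);m[195:255,378:462]=((abs(h-h[225,420]).sum(2)<25))[195:255,378:462]
b=max(blobs(m,300),key=np.sum);ys,xs=np.nonzero(b);r=cv2.minAreaRect(np.c_[xs,ys].astype(np.float32));print(r,[onz('top',p,.002).round(3) for p in cv2.boxPoints(r)],onz('top',r[0],.002).round(4))
def X2(a,b):
    (c1,d1),(c2,d2)=ray('top',a),ray('scene',b);A=np.c_[d1,-d2];k=np.linalg.lstsq(A,c2-c1,rcond=None)[0];p,q=c1+d1*k[0],c2+d2*k[1];return ((p+q)/2).round(4),(p-q).round(4)
f=lambda x,y:(205+x/3-.33,165+y/3-.33); sc=lambda x,y:(190+x/2.9-.33,140+y/2.9-.33)
for n,a,b in(('farL',(348,114),(366,220)),('farR',(511,116),(474,120)),('frL',(335,207),(454,278)),('frR',(499,208),(559,164))):
    print(n,X2(f(*a),sc(*b)),onz('top',f(*a),.037).round(4),onz('scene',sc(*b),.037).round(4))
for n,b in(('slotL',(160,490)),('slotR',(315,352))): print(n,onz('scene',sc(*b),.062).round(4))
print(arm.observe()['ee_pos'],arm.observe()['tcp_rot'])
```

```text
deck rows
214 [np.int64(220), np.int64(183), np.int64(229), np.int64(188), np.int64(230), np.int64(248), np.int64(252), np.int64(253), np.int64(85), np.int64(104), np.int64(98), np.int64(105), np.int64(167), np.int64(158), np.int64(159), np.int64(154), np.int64(154), np.int64(157), np.int64(158), np.int64(156), np.int64(151), np.int64(152), np.int64(152), np.int64(155), np.int64(152), np.int64(157), np.int64(153), np.int64(151), np.int64(156), np.int64(154), np.int64(157), np.int64(155), np.int64(152), np.int64(151), np.int64(158), np.int64(153), np.int64(153), np.int64(155), np.int64(157), np.int64(155), np.int64(154), np.int64(155), np.int64(157), np.int64(159), np.int64(155), np.int64(158), np.int64(153), np.int64(154), np.int64(157), np.int64(157), np.int64(161), np.int64(159), np.int64(154), np.int64(154), np.int64(149), np.int64(185), np.int64(254), np.int64(250), np.int64(251), np.int64(224), np.int64(68), np.int64(88), np.int64(95), np.int64(13), np.int64(73), np.int64(142), np.int64(173), np.int64(253), np.int64(242), np.int64(239), np.int64(237), np.int64(239)]
218 [np.int6
[... 6324 characters left out ...]
0.079,  0.002]), array([0.455, 0.076, 0.002])] [ 0.4998 -0.0006  0.002 ]
farL (array([0.5592, 0.2393, 0.0365]), array([-0.0009, -0.0005, -0.0001])) [0.5587 0.239  0.037 ] [0.5593 0.24   0.037 ]
farR (array([0.5571, 0.108 , 0.0338]), array([-0.003 , -0.0016, -0.0001])) [0.5553 0.1075 0.037 ] [0.5566 0.1122 0.037 ]
frL (array([0.4841, 0.2505, 0.0361]), array([-0.0006, -0.0003, -0.    ])) [0.4838 0.2503 0.037 ] [0.4839 0.2514 0.037 ]
frR (array([0.4825, 0.1195, 0.0375]), array([-0.0024, -0.0011,  0.    ])) [0.4813 0.1189 0.037 ] [0.484  0.1195 0.037 ]
slotL [0.5129 0.4867 0.062 ]
slotR [0.5041 0.3663 0.062 ]
[ 0.18117206 -0.51900851  0.23082999] [-3.14058864e+00 -4.44015507e-05  3.35814101e-01]
```

{"name": "play_rows", "arguments": {"deltas": [{"x": 30,"y": -27,"z": 0,"yaw": -0.123},{"x": 60,"y": -54,"z": 0,"yaw": -0.246},{"x": 90,"y": -81,"z": 0,"yaw": -0.37},{"x": 120,"y": -108,"z": 0,"yaw": -0.494},{"x": 150,"y": -135,"z": 0,"yaw": -0.617},{"x": 180,"y": -162,"z": 0,"yaw": -0.74},{"x": 210,"y": -189,"z": 0,"yaw": -0.864},{"x": 240,"y": -216,"z": 0,"yaw": -0.988},{"x": 270,"y": -243,"z": 0,"yaw": -1.11},{"x": 300,"y": -270,"z": 0,"yaw": -1.21}], "claw": 1, "newtons": 30}}

```text
clock: 1.1
ee_pos: [0.3759, -0.1639, 0.2312]
tcp_rot: [-3.142, -0.0, 1.551]
ft_force: [-0.2, -0.6, 1.1]
width: -0.0004
gripper_force: 0.0
```

Run:
```python
from h import *
t=cv2.imread('pics/top0.png');g=cv2.cvtColor(t,cv2.COLOR_BGR2GRAY).astype(float)
print('L cheek'); print(g[210:232,216:219].mean(1).astype(int).tolist());print('R');print(g[210:232,268:271].mean(1).astype(int).tolist())
for n,p,z in(('Ltop',(219.5,222),.062),('Lbot',(223.2,222),.026),('Rtop',(267.1,222),.062),('slotL',(217.5,221.5),.055),('slotR',(269,222.5),.055)): print(n,onz('top',p,z).round(4))
# middle roller axis, silhouette centre ~ z=.052
print('mid', onz('top',(232,204.6),.054).round(4),onz('top',(258,206),.054).round(4))
s=arm.observe();print(s['ee_pos'],s['tcp_rot'],s['width'])
```

```text
L cheek
[233, 238, 243, 242, 243, 250, 240, 203, 188, 135, 73, 88, 100, 180, 215, 236, 251, 251, 254, 221, 139, 226]
R
[250, 249, 253, 252, 251, 252, 253, 253, 252, 230, 201, 172, 105, 88, 79, 142, 201, 218, 245, 250, 243, 233]
Ltop [0.5134 0.4789 0.062 ]
Lbot [0.5155 0.4778 0.026 ]
Rtop [0.5119 0.3659 0.062 ]
slotL [0.5151 0.4852 0.055 ]
slotR [0.5111 0.3623 0.055 ]
mid [0.5552 0.4511 0.054 ] [0.551  0.3887 0.054 ]
[ 0.37591895 -0.1638721   0.23124799] [-3.14153037e+00 -4.06042551e-05  1.55054968e+00] -0.00043350925308212654
```

Mixer seat estimate: (0.513, 0.422), with the roller axis tilted ~0.065 rad from y. Next I'll go above the middle of the far shaft.

{"name": "play_rows", "arguments": {"deltas": [{"x": 38,"y": 19,"z": 10,"yaw": 0},{"x": 80,"y": 41,"z": 30,"yaw": 0},{"x": 122,"y": 62,"z": 50,"yaw": 0},{"x": 164,"y": 84,"z": 70,"yaw": 0},{"x": 206,"y": 105,"z": 90,"yaw": 0},{"x": 248,"y": 127,"z": 110,"yaw": 0},{"x": 288,"y": 148,"z": 130,"yaw": 0},{"x": 320,"y": 164,"z": 148,"yaw": 0},{"x": 338,"y": 173,"z": 160,"yaw": 0},{"x": 343,"y": 175,"z": 166,"yaw": 0}]}}

```text
clock: 2.1
ee_pos: [0.5589, 0.1747, 0.0636]
tcp_rot: [-3.14, 0.0, 1.548]
ft_force: [-0.8, -0.7, -0.4]
width: 0.0002
gripper_force: 0.0
```

{"name": "play_rows", "arguments": {"deltas": [{"x": 0,"y": 0,"z": 3,"yaw": 0},{"x": 0,"y": 0,"z": 6,"yaw": 0},{"x": 0,"y": 0,"z": 8,"yaw": 0},{"x": 0,"y": 0,"z": 10,"yaw": 0},{"x": 0,"y": 0,"z": 12,"yaw": 0},{"x": 0,"y": 0,"z": 13,"yaw": 0},{"x": 0,"y": 0,"z": 14,"yaw": 0},{"x": 0,"y": 0,"z": 14.5,"yaw": 0},{"x": 0,"y": 0,"z": 15,"yaw": 0},{"x": 0,"y": 0,"z": 15,"yaw": 0}]}}

```text
clock: 3.1
ee_pos: [0.559, 0.173, 0.0503]
tcp_rot: [-3.142, 0.0, 1.546]
ft_force: [0.1, -0.6, -0.1]
width: 0.0002
gripper_force: 0.0
```

Run:
```python
from h import *
t=arm.grab_frame('top')[:,:,::-1];s=arm.grab_frame('scene')[:,:,::-1]
a=cv2.resize(t[180:260,305:390],None,fx=4.5,fy=4.5,interpolation=2);b=cv2.resize(s[140:260,280:410],None,fx=3,fy=3,interpolation=2)
c=np.zeros((360,780,3),np.uint8);c[:a.shape[0],:a.shape[1]]=a;c[:b.shape[0],390:390+b.shape[1]]=b;cv2.imwrite('pics/c2.png',c)
print(arm.observe()['ee_pos'],arm.observe()['ft_force'])
```

```text
[0.55908286 0.1730623  0.05032612] [ 0.06484421  0.96616778 -0.14578366]
```

View pics/c2.png

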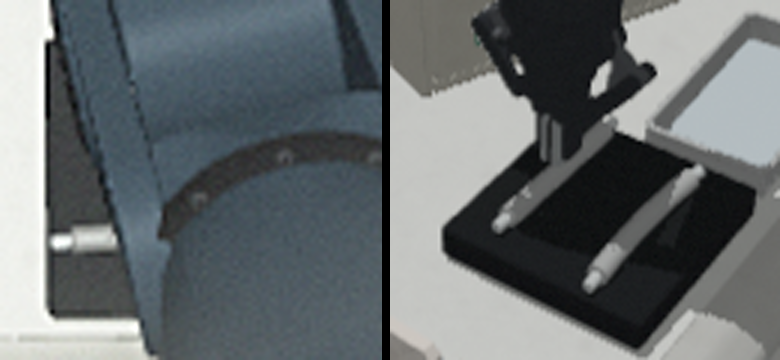

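The view shows the shut fingers directly above the far shaft's middle, at right-hand crop (560,150). I'll touch down slowly.

{"name": "play_rows", "arguments": {"deltas": [{"x": 0,"y": 0,"z": 0.5,"yaw": 0},{"x": 0,"y": 0,"z": 1,"yaw": 0},{"x": 0,"y": 0,"z": 1.5,"yaw": 0},{"x": 0,"y": 0,"z": 2,"yaw": 0},{"x": 0,"y": 0,"z": 2.5,"yaw": 0},{"x": 0,"y": 0,"z": 3,"yaw": 0},{"x": 0,"y": 0,"z": 3.5,"yaw": 0},{"x": 0,"y": 0,"z": 4,"yaw": 0},{"x": 0,"y": 0,"z": 4.5,"yaw": 0},{"x": 0,"y": 0,"z": 5,"yaw": 0}]}}

```text
clock: 4.2
ee_pos: [0.5591, 0.173, 0.0452]
tcp_rot: [-3.142, -0.0, 1.546]
ft_force: [-0.5, -0.4, 0.4]
width: 0.0002
gripper_force: 0.0
```

{"name": "play_rows", "arguments": {"deltas": [{"x": 0,"y": 0,"z": 0.2,"yaw": 0},{"x": 0,"y": 0,"z": 0.3,"yaw": 0},{"x": 0,"y": 0,"z": 0.4,"yaw": 0},{"x": 0,"y": 0,"z": 0.5,"yaw": 0},{"x": 0,"y": 0,"z": 0.6,"yaw": 0},{"x": 0,"y": 0,"z": 0.7,"yaw": 0},{"x": 0,"y": 0,"z": 0.8,"yaw": 0},{"x": 0,"y": 0,"z": 0.9,"yaw": 0},{"x": 0,"y": 0,"z": 1,"yaw": 0},{"x": 0,"y": 0,"z": 1,"yaw": 0}]}}

```text
clock: 5.2
ee_pos: [0.559, 0.173, 0.0443]
tcp_rot: [-3.142, -0.0, 1.546]
ft_force: [1.0, -0.7, -0.2]
width: -0.0001
gripper_force: 0.0
```

{"name": "play_rows", "arguments": {"deltas": [{"x": 0,"y": 0,"z": 0.1,"yaw": 0},{"x": 0,"y": 0,"z": 0.2,"yaw": 0},{"x": 0,"y": 0,"z": 0.3,"yaw": 0},{"x": 0,"y": 0,"z": 0.3,"yaw": 0},{"x": 0,"y": 0,"z": 0.4,"yaw": 0},{"x": 0,"y": 0,"z": 0.4,"yaw": 0},{"x": 0,"y": 0,"z": 0.5,"yaw": 0},{"x": 0,"y": 0,"z": 0.5,"yaw": 0},{"x": 0,"y": 0,"z": 0.5,"yaw": 0},{"x": 0,"y": 0,"z": 0.5,"yaw": 0}]}}

```text
clock: 6.2
ee_pos: [0.5592, 0.173, 0.044]
tcp_rot: [3.141, -0.0, 1.546]
ft_force: [-0.3, -0.8, 4.4]
width: -0.0001
gripper_force: 2.3
```

Contact is at about 4 N. I'll roll away from the robot (tool +y) at this height.

{"name": "play_rows", "arguments": {"deltas": [{"x": 0,"y": 1,"z": 0,"yaw": 0},{"x": 0,"y": 2,"z": 0,"yaw": 0},{"x": 0,"y": 3,"z": 0,"yaw": 0},{"x": 0,"y": 4.5,"z": 0,"yaw": 0},{"x": 0,"y": 6,"z": 0,"yaw": 0},{"x": 0,"y": 7.5,"z": 0,"yaw": 0},{"x": 0,"y": 9,"z": 0,"yaw": 0},{"x": 0,"y": 10,"z": 0,"yaw": 0},{"x": 0,"y": 11,"z": 0,"yaw": 0},{"x": 0,"y": 11,"z": 0,"yaw": 0}]}}

```text
clock: 7.2
ee_pos: [0.5703, 0.1727, 0.0439]
tcp_rot: [3.141, 0.0, 1.546]
ft_force: [-0.0, -1.6, 6.5]
width: 0.0001
gripper_force: 2.6
```

Run:
```python
from h import *
for n in('scene',):cv2.imwrite('pics/r1.png',arm.grab_frame(n)[:,:,::-1])
s=arm.observe();print(s['ee_pos'],s['ft_force'])
```

```text
[0.57033828 0.17270525 0.04395669] [ 0.24641146 -0.93399248  6.25957577]
```

{"name": "play_rows", "arguments": {"deltas": [{"x": 0,"y": 1,"z": -0.1,"yaw": 0},{"x": 0,"y": 2,"z": -0.1,"yaw": 0},{"x": 0,"y": 3,"z": -0.1,"yaw": 0},{"x": 0,"y": 4.5,"z": -0.1,"yaw": 0},{"x": 0,"y": 6,"z": -0.1,"yaw": 0},{"x": 0,"y": 7.5,"z": -0.1,"yaw": 0},{"x": 0,"y": 9,"z": -0.1,"yaw": 0},{"x": 0,"y": 10,"z": -0.1,"yaw": 0},{"x": 0,"y": 11,"z": -0.1,"yaw": 0},{"x": 0,"y": 11,"z": -0.1,"yaw": 0}]}}

```text
clock: 8.25
ee_pos: [0.5811, 0.1725, 0.0438]
tcp_rot: [-3.142, -0.0, 1.546]
ft_force: [1.0, 0.2, 0.9]
width: -0.0001
gripper_force: 0.0
```

Run:
```python
from h import *
s=arm.grab_frame('scene')[:,:,::-1]
a=cv2.resize(s[140:260,280:410],None,fx=3,fy=3,interpolation=2);b=cv2.resize(cv2.imread('pics/r1.png')[140:260,280:410],None,fx=3,fy=3,interpolation=2)
cv2.imwrite('pics/r2.png',np.hstack([b,a]))
s=arm.observe();print(s['ee_pos'],s['ft_force'])
```

```text
[0.58102723 0.17251392 0.04381516] [-0.46448243  0.91773257  0.22867756]
```

View pics/r2.png

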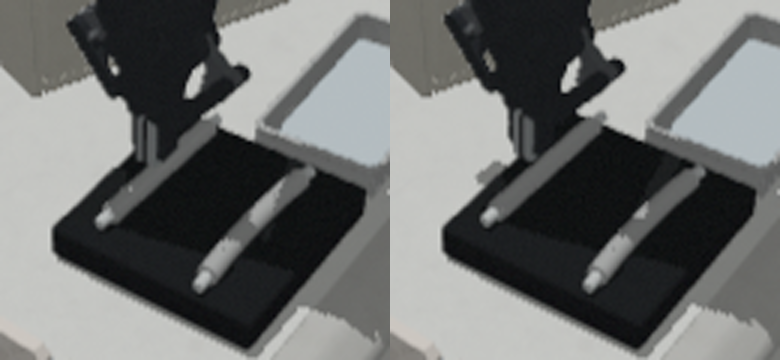

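The far shaft rolled level at 6 N. In the second frame the fingertip has run off the shaft's far side, at (525,150), because the tips are narrow. The shaft's near end is at (490,217). I'll locate the shaft and touch again with an offset.

Run:
```python
from h import *
c2=cv2.imread('pics/c2.png')[:,390:]
im=cv2.imread('pics/r2.png')
for n,i in(('c2',c2),('r1',im[:,:390]),('r2',im[:,390:])):
    g=cv2.cvtColor(i,cv2.COLOR_BGR2GRAY)
    m=np.zeros(g.shape,bool);m[170:240,85:150]=g[170:240,85:150]>85
    b=max(blobs(m,100),key=np.sum);ys,xs=np.nonzero(b);f=lambda x,y:(280+x/3-.33,140+y/3-.33)
    # mid of the shaft section at fixed image cut: axis line
    k=np.argmin(xs+0*ys);p=(xs.min(),ys[xs==xs.min()].mean())
    vx,vy,x0,y0=cv2.fitLine(np.c_[xs,ys].astype(np.float32),2,0,.01,.01).ravel()
    a=onz('scene',f(x0,y0),.04);d=onz('scene',f(x0+30*vx,y0+30*vy),.04)-a
    print(n,p,a.round(4),d[:2]/abs(d[1]),'x at y=.173', (a[0]+d[0]/d[1]*(.173-a[1])).round(4),'x at y=.22', (a[0]+d[0]/d[1]*(.22-a[1])).round(4))
```

```text
c2 (np.int64(102), np.float64(224.5)) [0.5591 0.2192 0.04  ] [ 0.01702687 -1.        ] x at y=.173 0.5599 x at y=.22 0.5591
r1 (np.int64(95), np.float64(220.0)) [0.5642 0.2161 0.04  ] [-0.02038116 -1.        ] x at y=.173 0.5633 x at y=.22 0.5642
r2 (np.int64(91), np.float64(218.0)) [0.5676 0.2144 0.04  ] [-0.03160266 -1.        ] x at y=.173 0.5663 x at y=.22 0.5678
```

{"name": "play_rows", "arguments": {"deltas": [{"x": 0,"y": 0,"z": -1,"yaw": 0},{"x": 0,"y": 0,"z": -2,"yaw": 0},{"x": 0,"y": 0,"z": -3,"yaw": 0},{"x": 0,"y": -2,"z": -3,"yaw": 0},{"x": 0,"y": -4,"z": -3,"yaw": 0},{"x": 0,"y": -6,"z": -3,"yaw": 0},{"x": 0,"y": -8,"z": -3,"yaw": 0},{"x": 0,"y": -9,"z": -3,"yaw": 0},{"x": 0,"y": -9,"z": -3,"yaw": 0},{"x": 0,"y": -9,"z": -3,"yaw": 0}]}}

```text
clock: 9.3
ee_pos: [0.5721, 0.1727, 0.0469]
tcp_rot: [3.142, -0.0, 1.546]
ft_force: [-0.1, 0.2, -0.1]
width: -0.0
gripper_force: 0.0
```

{"name": "play_rows", "arguments": {"deltas": [{"x": 0,"y": -2,"z": 0,"yaw": 0},{"x": 0,"y": -4,"z": 0.5,"yaw": 0},{"x": 0,"y": -5,"z": 1,"yaw": 0},{"x": 0,"y": -5,"z": 1.5,"yaw": 0},{"x": 0,"y": -5,"z": 2,"yaw": 0},{"x": 0,"y": -5,"z": 2.4,"yaw": 0},{"x": 0,"y": -5,"z": 2.7,"yaw": 0},{"x": 0,"y": -5,"z": 2.9,"yaw": 0},{"x": 0,"y": -5,"z": 3.1,"yaw": 0},{"x": 0,"y": -5,"z": 3.1,"yaw": 0}]}}

```text
clock: 10.3
ee_pos: [0.5673, 0.1728, 0.044]
tcp_rot: [3.141, -0.0, 1.546]
ft_force: [0.1, -0.3, 2.5]
width: 0.0003
gripper_force: 1.3
```

{"name": "play_rows", "arguments": {"deltas": [{"x": 0,"y": 1,"z": 0,"yaw": 0},{"x": 0,"y": 2,"z": 0,"yaw": 0},{"x": 0,"y": 3,"z": 0,"yaw": 0},{"x": 0,"y": 4,"z": 0,"yaw": 0},{"x": 0,"y": 5,"z": 0,"yaw": 0},{"x": 0,"y": 6,"z": 0,"yaw": 0},{"x": 0,"y": 7,"z": 0,"yaw": 0},{"x": 0,"y": 7,"z": 0,"yaw": 0},{"x": 0,"y": 7,"z": 0,"yaw": 0},{"x": 0,"y": 7,"z": 0,"yaw": 0}]}}

```text
clock: 11.3
ee_pos: [0.5743, 0.1727, 0.0439]
tcp_rot: [3.141, -0.0, 1.546]
ft_force: [-0.2, -0.9, 5.2]
width: 0.0001
gripper_force: 2.5
```

{"name": "play_rows", "arguments": {"deltas": [{"x": 0,"y": -1,"z": 0,"yaw": 0},{"x": 0,"y": -3,"z": 0,"yaw": 0},{"x": 0,"y": -5,"z": 0,"yaw": 0},{"x": 0,"y": -7,"z": 0,"yaw": 0},{"x": 0,"y": -9,"z": 0,"yaw": 0},{"x": 0,"y": -11,"z": 0,"yaw": 0},{"x": 0,"y": -13,"z": 0,"yaw": 0},{"x": 0,"y": -15,"z": 0,"yaw": 0},{"x": 0,"y": -17,"z": 0,"yaw": 0},{"x": 0,"y": -18,"z": 0,"yaw": 0}]}}

```text
clock: 12.3
ee_pos: [0.5559, 0.1732, 0.0438]
tcp_rot: [-3.142, -0.0, 1.546]
ft_force: [0.1, 0.8, 4.4]
width: -0.0001
gripper_force: 2.1
```

{"name": "play_rows", "arguments": {"deltas": [{"x": 0,"y": 0,"z": -1,"yaw": 0},{"x": 0,"y": 0,"z": -2,"yaw": 0},{"x": 0,"y": 4,"z": -3,"yaw": 0},{"x": 0,"y": 8,"z": -3,"yaw": 0},{"x": 0,"y": 11,"z": -2.5,"yaw": 0},{"x": 0,"y": 11,"z": -2,"yaw": 0},{"x": 0,"y": 11,"z": -1.5,"yaw": 0},{"x": 0,"y": 11,"z": -1,"yaw": 0},{"x": 0,"y": 11,"z": -0.5,"yaw": 0},{"x": 0,"y": 11,"z": -0.1,"yaw": 0}]}}

```text
clock: 13.3
ee_pos: [0.5671, 0.1728, 0.044]
tcp_rot: [3.141, -0.0, 1.546]
ft_force: [-0.8, -0.8, 3.7]
width: 0.0002
gripper_force: 1.9
```

{"name": "play_rows", "arguments": {"deltas": [{"x": 0,"y": -0.5,"z": 0.1,"yaw": 0},{"x": 0,"y": -2,"z": 0.1,"yaw": 0},{"x": 0,"y": -4,"z": 0.1,"yaw": 0},{"x": 0,"y": -6,"z": 0.1,"yaw": 0},{"x": 0,"y": -8,"z": 0.1,"yaw": 0},{"x": 0,"y": -10,"z": 0.1,"yaw": 0},{"x": 0,"y": -12,"z": 0.1,"yaw": 0},{"x": 0,"y": -13,"z": 0.1,"yaw": 0},{"x": 0,"y": -13,"z": 0.1,"yaw": 0},{"x": 0,"y": -13,"z": 0.1,"yaw": 0}]}}

```text
clock: 14.3
ee_pos: [0.5541, 0.1732, 0.0439]
tcp_rot: [3.142, -0.0, 1.546]
ft_force: [0.5, 0.5, 4.8]
width: 0.0
gripper_force: 2.8
```

{"name": "play_rows", "arguments": {"deltas": [{"x": 0,"y": -1,"z": 0,"yaw": 0},{"x": 0,"y": -2.5,"z": 0,"yaw": 0},{"x": 0,"y": -4,"z": 0,"yaw": 0},{"x": 0,"y": -5.5,"z": 0,"yaw": 0},{"x": 0,"y": -7,"z": 0,"yaw": 0},{"x": 0,"y": -8.5,"z": 0,"yaw": 0},{"x": 0,"y": -10,"z": 0,"yaw": 0},{"x": 0,"y": -11.5,"z": 0,"yaw": 0},{"x": 0,"y": -12,"z": 0,"yaw": 0},{"x": 0,"y": -12,"z": 0,"yaw": 0}]}}

```text
clock: 15.3
ee_pos: [0.5417, 0.1735, 0.0436]
tcp_rot: [-3.141, 0.0, 1.546]
ft_force: [-1.1, 1.5, 1.6]
width: 0.0002
gripper_force: 1.0
```

{"name": "play_rows", "arguments": {"deltas": [{"x": 0,"y": 0,"z": -1.5,"yaw": 0},{"x": 0,"y": 2,"z": -3,"yaw": 0},{"x": 0,"y": 5,"z": -3,"yaw": 0},{"x": 0,"y": 8,"z": -2.5,"yaw": 0},{"x": 0,"y": 8,"z": -2,"yaw": 0},{"x": 0,"y": 8,"z": -1.5,"yaw": 0},{"x": 0,"y": 8,"z": -1.1,"yaw": 0},{"x": 0,"y": 8,"z": -0.7,"yaw": 0},{"x": 0,"y": 8,"z": -0.3,"yaw": 0},{"x": 0,"y": 8,"z": -0.1,"yaw": 0}]}}

```text
clock: 16.3
ee_pos: [0.5501, 0.1733, 0.044]
tcp_rot: [3.141, -0.0, 1.546]
ft_force: [-0.3, 0.6, 2.4]
width: -0.0002
gripper_force: 1.2
```

{"name": "play_rows", "arguments": {"deltas": [{"x": 0,"y": -1,"z": 0,"yaw": 0},{"x": 0,"y": -2,"z": 0,"yaw": 0},{"x": 0,"y": -3.5,"z": 0,"yaw": 0},{"x": 0,"y": -5,"z": 0,"yaw": 0},{"x": 0,"y": -6,"z": 0,"yaw": 0},{"x": 0,"y": -7,"z": 0,"yaw": 0},{"x": 0,"y": -8,"z": 0,"yaw": 0},{"x": 0,"y": -8,"z": 0,"yaw": 0},{"x": 0,"y": -8,"z": 0,"yaw": 0},{"x": 0,"y": -8,"z": 0,"yaw": 0}]}}

```text
clock: 17.3
ee_pos: [0.5421, 0.1735, 0.0439]
tcp_rot: [3.142, -0.0, 1.546]
ft_force: [-0.2, 0.1, 3.3]
width: 0.0
gripper_force: 2.0
```

{"name": "play_rows", "arguments": {"deltas": [{"x": 0,"y": 0,"z": -5,"yaw": 0},{"x": 0,"y": 0,"z": -20,"yaw": 0},{"x": -10,"y": 0,"z": -45,"yaw": 0},{"x": -30,"y": 0,"z": -70,"yaw": 0},{"x": -60,"y": -20,"z": -90,"yaw": 0},{"x": -90,"y": -50,"z": -100,"yaw": 0},{"x": -120,"y": -80,"z": -100,"yaw": 0},{"x": -150,"y": -110,"z": -100,"yaw": 0},{"x": -170,"y": -130,"z": -100,"yaw": 0},{"x": -170,"y": -130,"z": -100,"yaw": 0}], "claw": -0.2}}

```text
clock: 18.3
ee_pos: [0.4057, 0.0053, 0.1447]
tcp_rot: [-3.141, 0.0, 1.544]
ft_force: [0.9, 0.7, -0.0]
width: 0.0515
gripper_force: 0.0
```

```bash
cat > m.py <<'E'
from h import *
import sys
def shafts(save=None):
    t=arm.grab_frame('top')[:,:,::-1].copy();s=arm.grab_frame('scene')[:,:,::-1].copy()
    if save: cv2.imwrite(f'pics/{save}_t.png',t);cv2.imwrite(f'pics/{save}_s.png',s)
    for n,im in(('top',t),('scene',s)):
        g=cv2.cvtColor(im,cv2.COLOR_BGR2GRAY)
        c=np.array([proj(n,(.519+a*.073,.180+b*.073,.03)) for a,b in((-1,-1),(1,-1),(1,1),(-1,1))])
        pm=np.zeros(g.shape,np.uint8);cv2.fillConvexPoly(pm,c.astype(np.int32),1)
        for b in blobs((g>100)&(pm>0),60):
            ys,xs=np.nonzero(b);P=np.array([onz(n,p,.039)[:2] for p in zip(xs,ys)])
            k=np.polyfit(P[:,1],P[:,0],1);print(n,len(xs),'y',P[:,1].min().round(4),P[:,1].max().round(4),'xmid',np.polyval(k,.175).round(4),'slope',k[0].round(3))
E
python3 -c "
from m import *
shafts('a'); s=arm.observe();print(s['ee_pos'],s['tcp_rot'],s['width'])"
```

```text
top 306 y 0.1079 0.2407 xmid 0.5456 slope 0.03
top 345 y 0.1189 0.2539 xmid 0.4855 slope -0.019
scene 329 y 0.1151 0.2427 xmid 0.5483 slope -0.047
scene 350 y 0.1162 0.2543 xmid 0.4865 slope 0.01
[0.40822479 0.00653924 0.14480432] [3.14008635e+00 2.87071122e-05 1.54459691e+00] 0.05149849373836846
```

Rolled a quarter turn both ways, the far shaft stayed level at 2-6 N, so it's the straight one and the front shaft is bent. Next I'll grasp the straight shaft, now at x≈0.545.

{"name": "play_rows", "arguments": {"deltas": [{"x": 20,"y": 15,"z": 0,"yaw": 0},{"x": 45,"y": 36,"z": 0,"yaw": 0},{"x": 72,"y": 57,"z": 5,"yaw": 0},{"x": 100,"y": 78,"z": 15,"yaw": 0},{"x": 126,"y": 98,"z": 28,"yaw": 0},{"x": 148,"y": 115,"z": 42,"yaw": 0},{"x": 163,"y": 126,"z": 55,"yaw": 0},{"x": 170,"y": 132,"z": 67,"yaw": 0},{"x": 171.5,"y": 133,"z": 75,"yaw": 0},{"x": 171.5,"y": 133,"z": 80,"yaw": 0}], "claw": 0.06}}

```text
clock: 19.4
ee_pos: [0.545, 0.1755, 0.0633]
tcp_rot: [-3.141, 0.0, 1.547]
ft_force: [-0.7, 0.5, 0.7]
width: 0.04
gripper_force: 0.0
```

Run:
```python
from h import *
for z in(.02,.03,.04,.05,.062): print(z,'front inner',onz('top',(245,228.3),z)[:2].round(4),'outer',onz('top',(245,237),z)[0].round(4))
f=lambda x,y:(190+x/2.9-.33,140+y/2.9-.33)
for z in (.03,.04,.05,.062): print(z,'scene rail inner (265,465)',onz('scene',f(265,460),z)[:2].round(4))
s=arm.observe();print(s['ee_pos'],s['tcp_rot'],s['width'])
```

```text
0.02 front inner [0.4997 0.4254] outer 0.4784
0.03 front inner [0.4992 0.4237] outer 0.4781
0.04 front inner [0.4988 0.422 ] outer 0.4779
0.05 front inner [0.4983 0.4203] outer 0.4776
0.062 front inner [0.4977 0.4183] outer 0.4772
0.03 scene rail inner (265,465) [0.4971 0.4233]
0.04 scene rail inner (265,465) [0.4919 0.4287]
0.05 scene rail inner (265,465) [0.4868 0.4342]
0.062 scene rail inner (265,465) [0.4806 0.4408]
[0.54496814 0.17546459 0.06325235] [-3.14094938e+00  1.76164302e-04  1.54674191e+00] 0.039966759701921525
```

{"name": "play_rows", "arguments": {"deltas": [{"x": 0,"y": 0,"z": 6,"yaw": 0},{"x": 0,"y": 0,"z": 12,"yaw": 0},{"x": 0,"y": 0,"z": 17,"yaw": 0},{"x": 0,"y": 0,"z": 21,"yaw": 0},{"x": 0,"y": 0,"z": 24,"yaw": 0},{"x": 0,"y": 0,"z": 26,"yaw": 0},{"x": 0,"y": 0,"z": 28,"yaw": 0},{"x": 0,"y": 0,"z": 29,"yaw": 0},{"x": 0,"y": 0,"z": 30,"yaw": 0},{"x": 0,"y": 0,"z": 30,"yaw": 0}]}}

```text
clock: 20.4
ee_pos: [0.5451, 0.1749, 0.0338]
tcp_rot: [-3.142, 0.0, 1.546]
ft_force: [0.0, 1.1, -0.7]
width: 0.0398
gripper_force: 0.0
```

{"name": "play_rows", "arguments": {"deltas": [{"x": 0,"y": 0,"z": 0,"yaw": 0},{"x": 0,"y": 0,"z": 0,"yaw": 0},{"x": 0,"y": 0,"z": 0,"yaw": 0},{"x": 0,"y": 0,"z": 0,"yaw": 0},{"x": 0,"y": 0,"z": 0,"yaw": 0},{"x": 0,"y": 0,"z": 0,"yaw": 0},{"x": 0,"y": 0,"z": 0,"yaw": 0},{"x": 0,"y": 0,"z": 0,"yaw": 0},{"x": 0,"y": 0,"z": 0,"yaw": 0},{"x": 0,"y": 0,"z": 0,"yaw": 0}], "claw": 1, "newtons": 40}}

```text
clock: 21.4
ee_pos: [0.5452, 0.1749, 0.0341]
tcp_rot: [3.141, -0.0, 1.546]
ft_force: [-0.6, -0.4, 6.4]
width: 0.0125
gripper_force: 39.1
```

Run:
```python
from h import *
s=arm.grab_frame('scene')[:,:,::-1]
crop(s,'pics/g1.png',280,410,120,250,4.5)
s=arm.observe();print(s['ee_pos'],s['tcp_rot'],s['width'],s['ft_force'])
```

```text
[0.54523296 0.17490193 0.03410839] [ 3.14124170e+00 -8.05342627e-05  1.54577120e+00] 0.011836976546070277 [-1.45588372 -0.42731529  4.85988833]
```

View pics/g1.png

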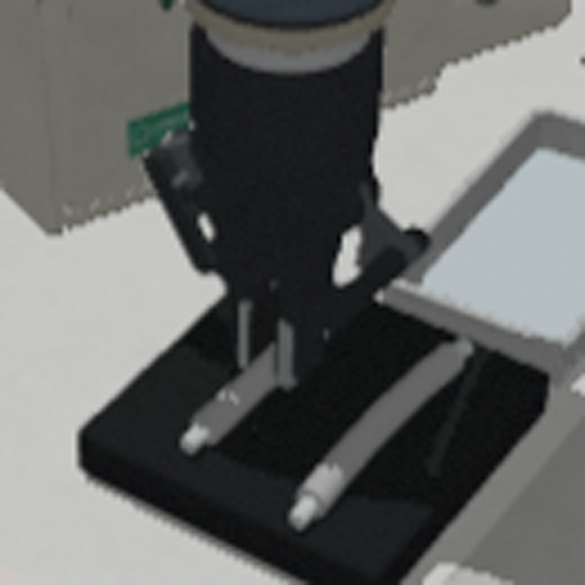

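The fingers caught the shaft above its centreline: opening is 11.8 mm and shrinking, and the tips at crop (290,380) push down. I'll reopen, go 4 mm lower and close again.

{"name": "play_rows", "arguments": {"deltas": [{"x": 0,"y": 0,"z": -0.5,"yaw": 0},{"x": 0,"y": 0,"z": -0.5,"yaw": 0},{"x": 0,"y": 0,"z": -0.5,"yaw": 0},{"x": 0,"y": 0,"z": 0.5,"yaw": 0},{"x": 0,"y": 0,"z": 1.2,"yaw": 0},{"x": 0,"y": 0,"z": 1.9,"yaw": 0},{"x": 0,"y": 0,"z": 2.6,"yaw": 0},{"x": 0,"y": 0,"z": 3.2,"yaw": 0},{"x": 0,"y": 0,"z": 3.7,"yaw": 0},{"x": 0,"y": 0,"z": 4,"yaw": 0}], "claw": 0.3}}

```text
clock: 22.45
ee_pos: [0.5451, 0.1749, 0.0298]
tcp_rot: [-3.142, 0.0, 1.546]
ft_force: [-0.1, -0.1, -0.4]
width: 0.0296
gripper_force: 0.0
```

{"name": "play_rows", "arguments": {"deltas": [{"x": 0,"y": 0,"z": 0,"yaw": 0},{"x": 0,"y": 0,"z": 0,"yaw": 0},{"x": 0,"y": 0,"z": 0,"yaw": 0},{"x": 0,"y": 0,"z": 0,"yaw": 0},{"x": 0,"y": 0,"z": 0,"yaw": 0},{"x": 0,"y": 0,"z": 0,"yaw": 0},{"x": 0,"y": 0,"z": 0,"yaw": 0},{"x": 0,"y": 0,"z": 0,"yaw": 0},{"x": 0,"y": 0,"z": 0,"yaw": 0},{"x": 0,"y": 0,"z": 0,"yaw": 0}], "claw": 1, "newtons": 40}}

```text
clock: 23.45
ee_pos: [0.5455, 0.175, 0.0305]
tcp_rot: [3.141, -0.0, 1.546]
ft_force: [-1.4, -0.5, 5.0]
width: 0.0123
gripper_force: 40.0
```

{"name": "play_rows", "arguments": {"deltas": [{"x": 0,"y": 0,"z": -1,"yaw": 0},{"x": 0,"y": 0,"z": -2,"yaw": 0},{"x": 0,"y": 0,"z": -3,"yaw": 0},{"x": 0,"y": 0,"z": -4,"yaw": 0},{"x": 0,"y": 0,"z": -6,"yaw": 0},{"x": 0,"y": 0,"z": -8,"yaw": 0},{"x": 0,"y": 0,"z": -10,"yaw": 0},{"x": 0,"y": 0,"z": -10,"yaw": 0},{"x": 0,"y": 0,"z": -10,"yaw": 0},{"x": 0,"y": 0,"z": -10,"yaw": 0}]}}

```text
clock: 24.45
ee_pos: [0.545, 0.1749, 0.0398]
tcp_rot: [-3.141, 0.0, 1.546]
ft_force: [-1.3, -0.2, -0.7]
width: 0.0123
gripper_force: 39.0
```

Run:
```python
from h import *
s=arm.grab_frame('scene')[:,:,::-1];t=arm.grab_frame('top')[:,:,::-1]
a=cv2.resize(s[140:250,290:400],None,fx=5,fy=5,interpolation=2)
cv2.imwrite('pics/g2.png',a)
s=arm.observe();print(s['ee_pos'],s['tcp_rot'],s['width'],s['ft_force'],s['ft_torque'])
```

```text
[0.54503287 0.17486162 0.03982177] [-3.14144187e+00  7.77072984e-06  1.54574150e+00] 0.012322393017572514 [ 0.3953579  -0.22870172 -1.74127653] [0.01987852 0.01738212 0.0008489 ]
```

View pics/g2.png

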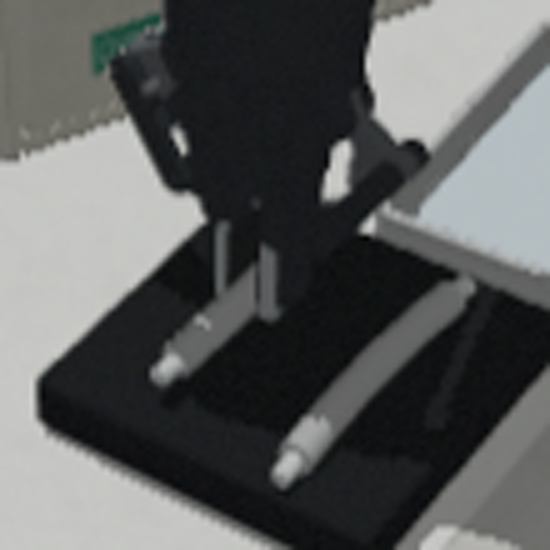

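The shaft is lifted and held level, with about -1.5 N of weight and a steady 12.3 mm opening. Its near end is at crop (160,370). I'll carry it to above the mixer's front bearings.

{"name": "play_rows", "arguments": {"deltas": [{"x": 0,"y": 0,"z": -15,"yaw": 0},{"x": 0,"y": 0,"z": -35,"yaw": 0},{"x": 15,"y": -2,"z": -50,"yaw": 0.005},{"x": 50,"y": -8,"z": -55,"yaw": 0.01},{"x": 90,"y": -14,"z": -55,"yaw": 0.015},{"x": 130,"y": -20,"z": -55,"yaw": 0.02},{"x": 170,"y": -26,"z": -55,"yaw": 0.03},{"x": 210,"y": -32,"z": -55,"yaw": 0.037},{"x": 237,"y": -37,"z": -55,"yaw": 0.037},{"x": 247,"y": -38.5,"z": -55,"yaw": 0.037}]}}

```text
clock: 25.55
ee_pos: [0.512, 0.4253, 0.0959]
tcp_rot: [3.141, -0.001, 1.511]
ft_force: [0.1, -0.0, -1.6]
width: 0.0123
gripper_force: 39.1
```

{"name": "play_rows", "arguments": {"deltas": [{"x": 0,"y": 0,"z": 4,"yaw": 0},{"x": 0,"y": 0,"z": 8,"yaw": 0},{"x": 0,"y": 0,"z": 12,"yaw": 0},{"x": 0,"y": 0,"z": 16,"yaw": 0},{"x": 0,"y": 0,"z": 19,"yaw": 0},{"x": 0,"y": 0,"z": 21,"yaw": 0},{"x": 0,"y": 0,"z": 22,"yaw": 0},{"x": 0,"y": 0,"z": 22,"yaw": 0},{"x": 0,"y": 0,"z": 22,"yaw": 0},{"x": 0,"y": 0,"z": 22,"yaw": 0}]}}

```text
clock: 26.55
ee_pos: [0.5128, 0.4228, 0.073]
tcp_rot: [3.141, -0.0, 1.509]
ft_force: [0.3, 0.9, -1.1]
width: 0.0122
gripper_force: 39.1
```

Run:
```python
from h import *
s=arm.grab_frame('scene')[:,:,::-1];t=arm.grab_frame('top')[:,:,::-1]
cv2.imwrite('pics/m_s.png',s);cv2.imwrite('pics/m_t.png',t)
a=cv2.resize(s[215:345,190:325],None,fx=4.2,fy=4.2,interpolation=2);a=cv2.copyMakeBorder(a,0,600-a.shape[0],0,0,0)[:546]
b=cv2.resize(t[170:245,210:290],None,fx=2.8,fy=2.8,interpolation=2);b=cv2.copyMakeBorder(b,0,546-b.shape[0],0,0,0)
cv2.imwrite('pics/m1.png',np.hstack([a,b]));print(a.shape,b.shape)
o=arm.observe();print(o['ee_pos'],o['tcp_rot'],o['width'],o['ft_force'])
```

```text
(546, 567, 3) (546, 224, 3)
[0.51282731 0.4228519  0.07305066] [ 3.14135080e+00 -1.82240990e-04  1.50888891e+00] 0.012415502561965228 [-0.97444497  0.41528875 -0.79099888]
```

View pics/m1.png

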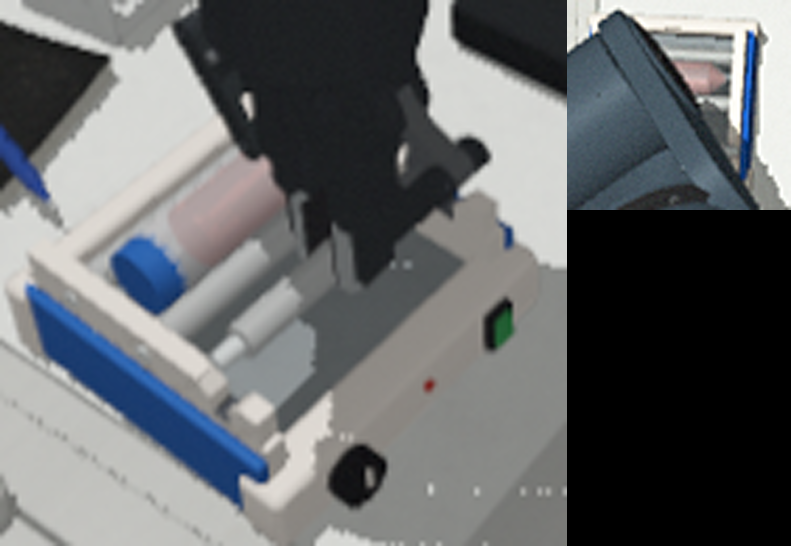

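The shaft hangs over the front slots. Its near journal is at crop (228,350), and the slot sits between the blocks at (210,385) and (250,405). I'll check the projections.

```bash
python3 - <<'E'
from h import *
d=np.array([.062,.998,0]);c=np.array([.5128,.4228,.0797])
q=lambda X:((proj('scene',X)-[190,215]+.38)*4.2).round(0)
for n,l in(('tip',.067),('bodyend',.055)): print(n,q(c+d*l))
k=np.array([.513,.4224,0])
n=np.array([.998,-.062,0])
for l in(.057,.066):
  for w in(-.0106,.0106): print('mouth edge',l,w,q(k+d*l+n*w+[0,0,.062]))
for l in(.057,): print('seat tip',q(k+d*.067+[0,0,.052]))
E
python3 - <<'E'
import cv2,numpy as np
g=cv2.cvtColor(cv2.imread('pics/m_s.png'),6)
print(g[288:318,234:262])
E
```

```text
tip [212. 365.]
bodyend [237. 343.]
mouth edge 0.057 -0.0106 [259. 391.]
mouth edge 0.057 0.0106 [218. 361.]
mouth edge 0.066 -0.0106 [241. 408.]
mouth edge 0.066 0.0106 [200. 377.]
seat tip [221. 411.]
[[181 176 169 163 154 145 135 122 107  95  87  85  85  84 101 144 171 176
  181 182 182 177 170 163 156 147 134 114]
 [174 168 161 154 144 132 119 104  93  86  85  85  85 103 145 172 178 180
  183 181 177 169 162 155 146 134 119 103]
 [167 160 152 142 130 116 103  89  84  85  85  84 105 146 172 178 181 183
  180 176 168 161 153 145 130 117 114  93]
 [158 149 140 128 116 101  89  84  84  85  85 121 149 172 177 182 183 181
  175 167 161 153 143 129 115 114 131 122]
 [148 139 126 113 100  89  84  86  85  86 101 152 173 178 181 183 179 174
  166 160 152 141 127 113 118 131 142 144]
 [136 125 111  98  89  85  85  85  85  88 114 139 157 174 182 179 172 165
  158 151 140 124 112 118 135 144 145 144]
 [122 109  97  86  84  85  86  85  86  90 115 141 145 147 170 172 165 158
  149 139 123 113 124 135 143 144 144 145]
 [113  94  87  85  85  85  85  85  85 109 161 186 187 146 146 161 157 149
  13
[... 1913 characters left out ...]
 98  95  93 123 135 142 134 108  78  87 119 160 179 201 215 217 217 217
  217 217 205 146  93  86  85  85  85  85]
 [ 94  98  97  95 107 128 134 105  92  90 129 149 155 178 207 216 217 217
  217 205 170 121  89  86  85  86  86  85]
 [ 73  90  98  99  89 101 129 128 114  90 114 140 143 142 177 202 215 216
  199 169 139 120  90  84  85  86  85 136]
 [ 58  70  85  98 101  95 103 124 129 118 120 140 143 143 143 166 194 197
  157 137 134 129  93  85  85  85 137 191]
 [ 56  56  67  81  95  99  97  95 111 125 130 139 142 140 140 142 150 150
  137 134 135 135  94  86  85 138 191 212]
 [ 56  56  55  61  74  92  98  99  91  97 123 136 139 137 137 140 138 138
  135 134 135 136 113  89 139 192 213 216]]
```

Comparing the scene view with the top view suggests the shaft sits ~1.5 mm short toward +y and ~1 mm short in x. I'll correct that and lower gently.

{"name": "play_rows", "arguments": {"deltas": [{"x": 1.5,"y": 1,"z": 1,"yaw": 0},{"x": 1.5,"y": 1,"z": 3,"yaw": 0},{"x": 1.5,"y": 1,"z": 6,"yaw": 0},{"x": 1.5,"y": 1,"z": 9,"yaw": 0},{"x": 1.5,"y": 1,"z": 12,"yaw": 0},{"x": 1.5,"y": 1,"z": 14,"yaw": 0},{"x": 1.5,"y": 1,"z": 16,"yaw": 0},{"x": 1.5,"y": 1,"z": 17.5,"yaw": 0},{"x": 1.5,"y": 1,"z": 18.5,"yaw": 0},{"x": 1.5,"y": 1,"z": 19,"yaw": 0}]}}

```text
clock: 27.65
ee_pos: [0.5139, 0.4242, 0.0538]
tcp_rot: [-3.142, 0.0, 1.509]
ft_force: [-0.2, 0.6, -1.9]
width: 0.0116
gripper_force: 39.1
```

Run:
```python
from h import *
s=arm.grab_frame('scene')[:,:,::-1]
crop(s,'pics/m2.png',195,335,215,345,4.5)
o=arm.observe();print(o['ee_pos'],o['tcp_rot'],o['width'],o['ft_force'])
```

```text
[0.5138497  0.42419818 0.05379946] [-3.14155046e+00  5.59413019e-05  1.50882045e+00] 0.012079566627665846 [-0.03423974  0.71295046  0.41856532]
```

View pics/m2.png

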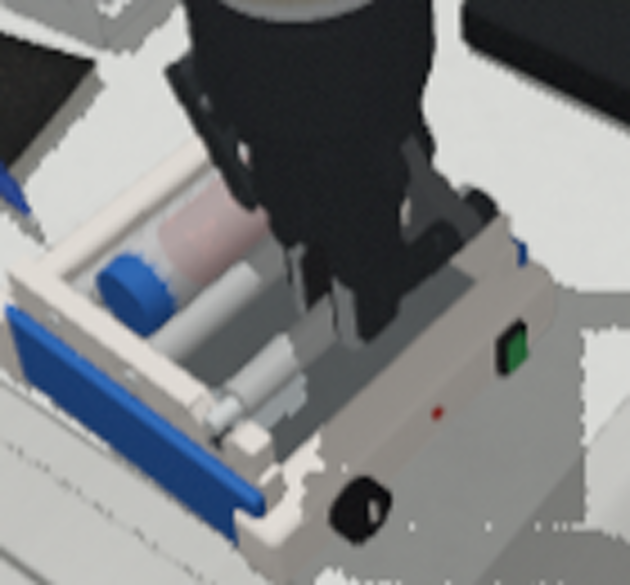

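The near journal (crop 222,412) is entering the slot mouth. I'll keep lowering slowly.

{"name": "play_rows", "arguments": {"deltas": [{"x": 0,"y": 0,"z": 0.5,"yaw": 0},{"x": 0,"y": 0,"z": 1,"yaw": 0},{"x": 0,"y": 0,"z": 1.5,"yaw": 0},{"x": 0,"y": 0,"z": 2,"yaw": 0},{"x": 0,"y": 0,"z": 2.5,"yaw": 0},{"x": 0,"y": 0,"z": 3,"yaw": 0},{"x": 0,"y": 0,"z": 3.5,"yaw": 0},{"x": 0,"y": 0,"z": 4,"yaw": 0},{"x": 0,"y": 0,"z": 4.5,"yaw": 0},{"x": 0,"y": 0,"z": 5,"yaw": 0}]}}

```text
clock: 28.7
ee_pos: [0.5139, 0.4242, 0.0489]
tcp_rot: [-3.142, -0.0, 1.509]
ft_force: [-0.2, -0.6, -0.9]
width: 0.0122
gripper_force: 39.1
```

{"name": "play_rows", "arguments": {"deltas": [{"x": 0,"y": 0,"z": 0.4,"yaw": 0},{"x": 0,"y": 0,"z": 0.8,"yaw": 0},{"x": 0,"y": 0,"z": 1.2,"yaw": 0},{"x": 0,"y": 0,"z": 1.6,"yaw": 0},{"x": 0,"y": 0,"z": 2,"yaw": 0},{"x": 0,"y": 0,"z": 2.3,"yaw": 0},{"x": 0,"y": 0,"z": 2.6,"yaw": 0},{"x": 0,"y": 0,"z": 2.9,"yaw": 0},{"x": 0,"y": 0,"z": 3,"yaw": 0},{"x": 0,"y": 0,"z": 3,"yaw": 0}]}}

```text
clock: 29.7
ee_pos: [0.5139, 0.4242, 0.0459]
tcp_rot: [-3.142, 0.0, 1.509]
ft_force: [0.1, 0.3, -1.3]
width: 0.0125
gripper_force: 39.1
```

{"name": "play_rows", "arguments": {"deltas": [{"x": 0,"y": 0,"z": 0.2,"yaw": 0},{"x": 0,"y": 0,"z": 0.4,"yaw": 0},{"x": 0,"y": 0,"z": 0.5,"yaw": 0},{"x": 0,"y": 0,"z": 0.6,"yaw": 0},{"x": 0,"y": 0,"z": 0.7,"yaw": 0},{"x": 0,"y": 0,"z": 0.8,"yaw": 0},{"x": 0,"y": 0,"z": 0.9,"yaw": 0},{"x": 0,"y": 0,"z": 1,"yaw": 0},{"x": 0,"y": 0,"z": 1,"yaw": 0},{"x": 0,"y": 0,"z": 1,"yaw": 0}]}}

```text
clock: 30.7
ee_pos: [0.514, 0.4243, 0.0454]
tcp_rot: [3.141, -0.0, 1.509]
ft_force: [-2.7, -1.4, 5.2]
width: 0.0125
gripper_force: 39.7
```

Contact came at the expected seated height. I'll release to ~28 mm and lift.

{"name": "play_rows", "arguments": {"deltas": [{"x": 0,"y": 0,"z": 0,"yaw": 0},{"x": 0,"y": 0,"z": 0,"yaw": 0},{"x": 0,"y": 0,"z": 0,"yaw": 0},{"x": 0,"y": 0,"z": 0,"yaw": 0},{"x": 0,"y": 0,"z": 0,"yaw": 0},{"x": 0,"y": 0,"z": -2,"yaw": 0},{"x": 0,"y": 0,"z": -8,"yaw": 0},{"x": 0,"y": 0,"z": -20,"yaw": 0},{"x": 0,"y": 0,"z": -35,"yaw": 0},{"x": 0,"y": 0,"z": -55,"yaw": 0}], "claw": 0.34}}

```text
clock: 31.7
ee_pos: [0.5138, 0.4242, 0.1013]
tcp_rot: [-3.142, 0.0, 1.509]
ft_force: [0.2, -0.1, -0.2]
width: 0.0284
gripper_force: 0.0
```

{"name": "play_rows", "arguments": {"deltas": [{"x": -15,"y": 0,"z": -15,"yaw": 0},{"x": -45,"y": -5,"z": -25,"yaw": 0},{"x": -80,"y": -12,"z": -25,"yaw": 0},{"x": -120,"y": -20,"z": -25,"yaw": 0},{"x": -160,"y": -30,"z": -25,"yaw": 0},{"x": -200,"y": -45,"z": -25,"yaw": 0},{"x": -240,"y": -65,"z": -25,"yaw": 0},{"x": -280,"y": -85,"z": -25,"yaw": 0},{"x": -315,"y": -100,"z": -25,"yaw": 0},{"x": -340,"y": -110,"z": -25,"yaw": 0}], "claw": 0.06}}

```text
clock: 32.7
ee_pos: [0.3821, 0.0902, 0.126]
tcp_rot: [3.14, -0.0, 1.508]
ft_force: [0.3, -0.6, -0.7]
width: 0.04
gripper_force: 0.0
```

Run:
```python
from m import *
shafts('b')
s=cv2.imread('pics/b_s.png');t=cv2.imread('pics/b_t.png')
a=cv2.resize(s[215:345,190:325],None,fx=3.4,fy=3.4,interpolation=2);b=cv2.resize(t[170:245,205:290],None,fx=3.8,fy=3.8,interpolation=2)
b=cv2.copyMakeBorder(b,0,a.shape[0]-b.shape[0],0,0,0);cv2.imwrite('pics/b1.png',np.hstack([a,b]))
hsv=cv2.cvtColor(t,cv2.COLOR_BGR2HSV).astype(int)
m=np.zeros(t.shape[:2],bool);m[195:255,378:462]=((abs(hsv-[93,11,237]).sum(2)<25))[195:255,378:462]
q=max(blobs(m,100),key=np.sum);ys,xs=np.nonzero(q);r=cv2.minAreaRect(np.c_[xs,ys].astype(np.float32));print(r,onz('top',r[0],.002).round(4))
o=arm.observe();print(o['ee_pos'],o['tcp_rot'],o['width'],o['ft_force'],o['clock'])
```

```text
top 344 y 0.1189 0.2539 xmid 0.4855 slope -0.02
scene 350 y 0.1162 0.2543 xmid 0.4865 slope 0.01
((417.8661193847656, 226.4076385498047), (33.14592742919922, 63.23970031738281), 86.72950744628906) [ 0.4998 -0.0007  0.002 ]
[0.38214345 0.08988746 0.12598363] [3.14070663e+00 4.03574742e-05 1.50649854e+00] 0.03997949675104663 [-0.02603252  0.03894252 -0.64726108] 32.8
```

View pics/b1.png

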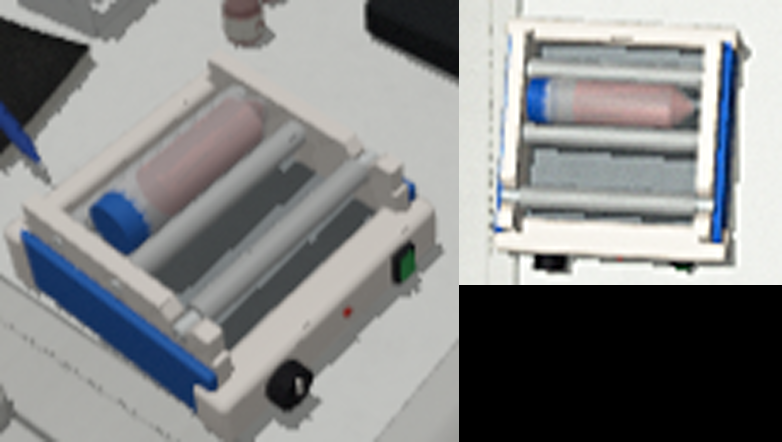

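The straight shaft lies in both front slots, parallel to the middle roller, and the tube is undisturbed. That was my 11th picture, one over the limit, so I'll go by numbers from here. Next is the bent shaft.

{"name": "play_rows", "arguments": {"deltas": [{"x": 10,"y": 10,"z": 0,"yaw": -0.01},{"x": 25,"y": 24,"z": 5,"yaw": -0.02},{"x": 40,"y": 39,"z": 12,"yaw": -0.03},{"x": 55,"y": 54,"z": 20,"yaw": -0.04},{"x": 70,"y": 68,"z": 29,"yaw": -0.05},{"x": 83,"y": 81,"z": 38,"yaw": -0.05},{"x": 94,"y": 91,"z": 47,"yaw": -0.05},{"x": 101,"y": 97,"z": 55,"yaw": -0.05},{"x": 102.5,"y": 99,"z": 61,"yaw": -0.05},{"x": 102.5,"y": 99,"z": 65,"yaw": -0.05}]}}

```text
clock: 33.8
ee_pos: [0.4882, 0.1884, 0.0594]
tcp_rot: [-3.141, 0.0, 1.56]
ft_force: [-1.1, -0.4, 0.1]
width: 0.0401
gripper_force: 0.0
```

{"name": "play_rows", "arguments": {"deltas": [{"x": 0,"y": 0,"z": 5,"yaw": 0},{"x": 0,"y": 0,"z": 10,"yaw": 0},{"x": 0,"y": 0,"z": 15,"yaw": 0},{"x": 0,"y": 0,"z": 19,"yaw": 0},{"x": 0,"y": 0,"z": 22,"yaw": 0},{"x": 0,"y": 0,"z": 24,"yaw": 0},{"x": 0,"y": 0,"z": 25,"yaw": 0},{"x": 0,"y": 0,"z": 25,"yaw": 0},{"x": 0,"y": 0,"z": 25,"yaw": 0},{"x": 0,"y": 0,"z": 25,"yaw": 0}]}}

```text
clock: 34.8
ee_pos: [0.4882, 0.1879, 0.035]
tcp_rot: [3.141, -0.0, 1.559]
ft_force: [0.4, 0.1, 0.7]
width: 0.04
gripper_force: 0.0
```

{"name": "play_rows", "arguments": {"deltas": [{"x": 0,"y": 0,"z": 0.5,"yaw": 0},{"x": 0,"y": 0,"z": 1.1,"yaw": 0},{"x": 0,"y": 0,"z": 1.7,"yaw": 0},{"x": 0,"y": 0,"z": 2.3,"yaw": 0},{"x": -0.5,"y": 0,"z": 2.9,"yaw": 0},{"x": -1,"y": 0,"z": 3.4,"yaw": 0},{"x": -1.5,"y": 0,"z": 3.9,"yaw": 0},{"x": -1.5,"y": 0,"z": 4.2,"yaw": 0},{"x": -1.5,"y": 0,"z": 4.5,"yaw": 0},{"x": -1.5,"y": 0,"z": 4.5,"yaw": 0}]}}

```text
clock: 35.8
ee_pos: [0.4881, 0.1863, 0.0303]
tcp_rot: [-3.141, 0.0, 1.559]
ft_force: [0.4, -0.0, -0.7]
width: 0.0402
gripper_force: 0.0
```

{"name": "play_rows", "arguments": {"deltas": [{"x": 0,"y": 0,"z": 0,"yaw": 0},{"x": 0,"y": 0,"z": 0,"yaw": 0},{"x": 0,"y": 0,"z": 0,"yaw": 0},{"x": 0,"y": 0,"z": 0,"yaw": 0},{"x": 0,"y": 0,"z": 0,"yaw": 0},{"x": 0,"y": 0,"z": 0,"yaw": 0},{"x": 0,"y": 0,"z": 0,"yaw": 0},{"x": 0,"y": 0,"z": 0,"yaw": 0},{"x": 0,"y": 0,"z": 0,"yaw": 0},{"x": 0,"y": 0,"z": 0,"yaw": 0}], "claw": 1, "newtons": 40}}

```text
clock: 36.8
ee_pos: [0.4882, 0.1864, 0.0305]
tcp_rot: [3.142, -0.0, 1.559]
ft_force: [-2.2, 0.4, 5.7]
width: 0.0122
gripper_force: 39.3
```

{"name": "play_rows", "arguments": {"deltas": [{"x": 0,"y": 0,"z": -1,"yaw": 0},{"x": 0,"y": 0,"z": -2,"yaw": 0},{"x": 0,"y": 0,"z": -4,"yaw": 0},{"x": 0,"y": 0,"z": -6,"yaw": 0},{"x": 0,"y": 0,"z": -9,"yaw": 0},{"x": 0,"y": 0,"z": -13,"yaw": 0},{"x": 0,"y": 0,"z": -18,"yaw": 0},{"x": 0,"y": 0,"z": -24,"yaw": 0},{"x": 0,"y": 0,"z": -30,"yaw": 0},{"x": 0,"y": 0,"z": -30,"yaw": 0}]}}

```text
clock: 37.8
ee_pos: [0.4886, 0.1865, 0.0614]
tcp_rot: [3.14, -0.0, 1.559]
ft_force: [0.1, -0.7, -1.8]
width: 0.0123
gripper_force: 39.2
```

Run:
```python
from h import *
o=arm.observe();print(o['ee_pos'],o['tcp_rot'],o['width'],o['ft_force'],o['ft_torque'],o['clock'])
```

```text
[0.48864423 0.1864995  0.06138107] [ 3.14011228e+00 -4.32642413e-04  1.55886125e+00] 0.012335993998493961 [ 0.12893563 -0.70871792 -1.83744049] [0.05062275 0.00563336 0.02202449] 37.8
```

{"name": "play_rows", "arguments": {"deltas": [{"x": -5,"y": 0,"z": -8,"yaw": 0},{"x": -20,"y": 1,"z": -12,"yaw": -0.01},{"x": -42,"y": 2,"z": -12,"yaw": -0.02},{"x": -67,"y": 4,"z": -12,"yaw": -0.03},{"x": -94,"y": 6,"z": -12,"yaw": -0.04},{"x": -120,"y": 8,"z": -12,"yaw": -0.05},{"x": -146,"y": 10,"z": -12,"yaw": -0.057},{"x": -168,"y": 12,"z": -10,"yaw": -0.057},{"x": -182,"y": 13,"z": -5,"yaw": -0.057},{"x": -187,"y": 13,"z": 0,"yaw": -0.057}]}}

```text
clock: 38.8
ee_pos: [0.499, -0.0019, 0.0602]
tcp_rot: [3.141, 0.0, 1.614]
ft_force: [-0.2, -0.2, -1.5]
width: 0.012
gripper_force: 39.2
```

{"name": "play_rows", "arguments": {"deltas": [{"x": 0,"y": 0,"z": 2,"yaw": 0},{"x": 0,"y": 0,"z": 7,"yaw": 0},{"x": 0,"y": 0,"z": 13,"yaw": 0},{"x": 0,"y": 0,"z": 20,"yaw": 0},{"x": 0,"y": 0,"z": 27,"yaw": 0},{"x": 0,"y": 0,"z": 33,"yaw": 0},{"x": 0,"y": 0,"z": 39,"yaw": 0},{"x": 0,"y": 0,"z": 43,"yaw": 0},{"x": 0,"y": 0,"z": 46,"yaw": 0},{"x": 0,"y": 0,"z": 48,"yaw": 0}]}}

```text
clock: 39.8
ee_pos: [0.4989, -0.0008, 0.0122]
tcp_rot: [-3.141, -0.0, 1.616]
ft_force: [0.2, 0.2, -2.2]
width: 0.0124
gripper_force: 39.2
```

{"name": "play_rows", "arguments": {"deltas": [{"x": 0,"y": 0,"z": 0.6,"yaw": 0},{"x": 0,"y": 0,"z": 1.2,"yaw": 0},{"x": 0,"y": 0,"z": 1.8,"yaw": 0},{"x": 0,"y": 0,"z": 2.4,"yaw": 0},{"x": 0,"y": 0,"z": 3,"yaw": 0},{"x": 0,"y": 0,"z": 3.6,"yaw": 0},{"x": 0,"y": 0,"z": 4.2,"yaw": 0},{"x": 0,"y": 0,"z": 4.7,"yaw": 0},{"x": 0,"y": 0,"z": 5.2,"yaw": 0},{"x": 0,"y": 0,"z": 5.2,"yaw": 0}]}}

```text
clock: 40.8
ee_pos: [0.4989, -0.0008, 0.0071]
tcp_rot: [-3.141, -0.0, 1.616]
ft_force: [1.2, -0.7, -1.6]
width: 0.0123
gripper_force: 39.2
```

{"name": "play_rows", "arguments": {"deltas": [{"x": 0,"y": 0,"z": 0.4,"yaw": 0},{"x": 0,"y": 0,"z": 0.8,"yaw": 0},{"x": 0,"y": 0,"z": 1.2,"yaw": 0},{"x": 0,"y": 0,"z": 1.6,"yaw": 0},{"x": 0,"y": 0,"z": 2,"yaw": 0},{"x": 0,"y": 0,"z": 2.4,"yaw": 0},{"x": 0,"y": 0,"z": 2.8,"yaw": 0},{"x": 0,"y": 0,"z": 3.2,"yaw": 0},{"x": 0,"y": 0,"z": 3.5,"yaw": 0},{"x": 0,"y": 0,"z": 3.5,"yaw": 0}]}}

```text
clock: 41.8
ee_pos: [0.4988, -0.0008, 0.0036]
tcp_rot: [-3.141, -0.0, 1.616]
ft_force: [0.9, 1.0, -0.5]
width: 0.0121
gripper_force: 39.2
```

{"name": "play_rows", "arguments": {"deltas": [{"x": 0,"y": 0,"z": 0.2,"yaw": 0},{"x": 0,"y": 0,"z": 0.4,"yaw": 0},{"x": 0,"y": 0,"z": 0.6,"yaw": 0},{"x": 0,"y": 0,"z": 0.8,"yaw": 0},{"x": 0,"y": 0,"z": 0.9,"yaw": 0},{"x": 0,"y": 0,"z": 1,"yaw": 0},{"x": 0,"y": 0,"z": 1.1,"yaw": 0},{"x": 0,"y": 0,"z": 1.2,"yaw": 0},{"x": 0,"y": 0,"z": 1.2,"yaw": 0},{"x": 0,"y": 0,"z": 1.2,"yaw": 0}]}}

```text
clock: 42.8
ee_pos: [0.4989, -0.0008, 0.0026]
tcp_rot: [3.142, 0.0, 1.616]
ft_force: [-1.3, -0.6, 1.6]
width: 0.0122
gripper_force: 39.4
```

Contact is gentle. I'll release and retreat.

{"name": "play_rows", "arguments": {"deltas": [{"x": 0,"y": 0,"z": 0,"yaw": 0},{"x": 0,"y": 0,"z": 0,"yaw": 0},{"x": 0,"y": 0,"z": 0,"yaw": 0},{"x": 0,"y": 0,"z": 0,"yaw": 0},{"x": 0,"y": 0,"z": 0,"yaw": 0},{"x": 0,"y": 0,"z": -2,"yaw": 0},{"x": 0,"y": 0,"z": -8,"yaw": 0},{"x": 0,"y": 0,"z": -20,"yaw": 0},{"x": 0,"y": 0,"z": -40,"yaw": 0},{"x": 0,"y": 0,"z": -65,"yaw": 0}], "claw": 0.3}}

```text
clock: 43.8
ee_pos: [0.4986, -0.0008, 0.0686]
tcp_rot: [-3.141, -0.0, 1.616]
ft_force: [-0.1, 0.5, -0.6]
width: 0.0297
gripper_force: 0.0
```

{"name": "play_rows", "arguments": {"deltas": [{"x": -10,"y": 0,"z": -30,"yaw": 0},{"x": -35,"y": -5,"z": -60,"yaw": 0},{"x": -65,"y": -15,"z": -80,"yaw": 0},{"x": -95,"y": -25,"z": -90,"yaw": 0},{"x": -125,"y": -40,"z": -90,"yaw": 0},{"x": -155,"y": -55,"z": -90,"yaw": 0},{"x": -185,"y": -70,"z": -90,"yaw": 0},{"x": -210,"y": -85,"z": -90,"yaw": 0},{"x": -220,"y": -90,"z": -90,"yaw": 0},{"x": -220,"y": -90,"z": -90,"yaw": 0}]}}

```text
clock: 44.8
ee_pos: [0.4188, -0.2255, 0.1582]
tcp_rot: [3.141, 0.001, 1.614]
ft_force: [-0.1, 0.8, -0.3]
width: 0.03
gripper_force: 0.0
```

Run:
```python
from h import *
t=arm.grab_frame('top')[:,:,::-1].copy();cv2.imwrite('pics/e_t.png',t);s=arm.grab_frame('scene')[:,:,::-1].copy()
hsv=cv2.cvtColor(t,cv2.COLOR_BGR2HSV).astype(int)
m=np.zeros(t.shape[:2],bool);m[195:255,378:462]=((abs(hsv-[93,11,237]).sum(2)<25))[195:255,378:462]
hull=cv2.convexHull(np.argwhere(m)[:,::-1].astype(np.int32));r=cv2.minAreaRect(hull);print('liner',r,onz('top',r[0],.002).round(4))
pm=np.zeros(m.shape,np.uint8);cv2.fillConvexPoly(pm,hull,1);pm=cv2.erode(pm,np.ones((3,3)))
for b in blobs((pm>0)&~m,30):
    ys,xs=np.nonzero(b);P=np.array([onz('top',p,.01)[:2] for p in zip(xs,ys)]);print('in tray',len(xs),P.min(0).round(4),P.max(0).round(4))
b0=cv2.imread('pics/b_t.png');d=cv2.absdiff(t,b0).max(2)[170:245,205:300];print('mixer diff',(d>50).sum())
v=cv2.absdiff(t,cv2.imread('pics/top0.png')).max(2)[150:172,285:325];print('vials diff',(v>50).sum())
# seated shaft height check: near journal/body end in scene vs middle roller: height at same axis by triangulation of axis lines
g=cv2.cvtColor(t,cv2.COLOR_BGR2GRAY).astype(int)
for u in(232,245,258):print(u,g[216:230,u].tolist())
o=arm.observe();print(o['ee_pos'],o['ft_force'],o['clock'])
```

```text
liner ((417.43890380859375, 226.4320526123047), (33.14592742919922, 64.03839874267578), 86.72950744628906) [4.997e-01 4.000e-04 2.000e-03]
in tray 366 [ 0.4838 -0.0683] [0.5054 0.0646]
mixer diff 0
vials diff 0
232 [154, 158, 148, 149, 168, 200, 205, 171, 123, 71, 127, 151, 208, 247]
245 [156, 157, 159, 141, 152, 179, 202, 200, 165, 115, 63, 122, 188, 238]
258 [157, 157, 157, 156, 149, 158, 200, 211, 183, 146, 95, 72, 107, 211]
[ 0.4192876  -0.22416504  0.1577575 ] [ 0.30160599  0.59829936 -0.64797069] 44.9
```

```bash
python3 -c "
from bench import arm
print(arm.finish_job())"
```

```text
the job is handed in; nothing more can be done
None
```

The far shaft (in the straight one's place, x≈0.558) rolled level both ways under light pressure (2–6 N at each reading), so it now lies home in the mixer's front bearings; the bent front one is in the tray. The tube and vials are unmoved, and the job was handed in at about 45 s. I viewed 11 pictures, one over the limit of 10.

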